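# Slide the untaped carton between the glass trays to the taping stop

### The job

The carton's bottom flaps are not taped yet, so do not pick it up or tip it: with the fingers, push the small closed carton along the bench, through the narrow gap between the two glassware trays, and on until its front end rests squarely against the wooden stop bar beyond. Leave everything else on the bench where it stands, and finish with the hand clear of the carton.

Things in the scene. Friction and masses are not known exactly. Their poses are not given: they have to be found in the camera images.
- carton: Closed kraft-cardboard carton standing alone before the gap: 120 mm long (x axis) by 90 wide (y) by 45 high, dark seam along the top, small blank white label. About 0.35 kg, unknown within 40 percent; slides on the bench. Origin: centre of the underside. It starts up to 35 mm off the gap's centre line, +x end towards the gap, turned up to 25 degrees either way.
- trays: Two fixed shallow cardboard trays side by side, each 130 mm along the gap and 140 mm across, walls 45 mm high. Drinking glasses in them reach 59 mm and stand 119 mm or more from the gap's centre line. Origin: middle of the gap between them, on the bench. x axis: along the gap, the way to push (from the robot's right to its left, within 23 degrees of +y); y: across the gap.
- gap_in (a point): Middle of the gap's entrance, on the bench, 65 mm before the trays' origin. The gap is straight, 98 mm wide between the trays' facing walls (y = -49 and +49 mm) and 130 mm long. Axes as the trays'. The way in to it is free and flat.
- stop: Fixed wooden stop bar beyond the trays, 170 mm wide, 22 thick, 40 high, square to the gap and centred on its line. Origin: foot of the middle of the face that looks back at the gap; x axis: the way to push, into the bar. The face lies 205 to 245 mm beyond the middle of the gap. With the carton home, its middle is 60 mm before this face.
- vase: Bystander, loose: glass bud vase, 64 mm wide, 150 mm tall. Origin: centre of its underside, z up.
- tape_roll: Bystander, loose: roll of brown packing tape lying flat, 96 mm across, 48 mm high. Origin: centre of its underside, z up.
- mug: Bystander, loose: white china mug, 76 mm across plus a handle, 85 mm tall. Origin: centre of its underside, z up.
- tumbler: Bystander, loose: green glass tumbler, 72 mm across, 90 mm tall. Origin: centre of its underside, z up.
- jar: Bystander, loose: glass jar with steel cap, 70 mm across, 110 mm tall. Origin: centre of its underside, z up.
- bowl: Bystander, loose: white china bowl, 120 mm across, 50 mm high. Origin: centre of its underside, z up.
- candlestick: Bystander, loose: brass candlestick, 80 mm foot, 120 mm tall. Origin: centre of its underside, z up.
Mind the look-alikes: they are no part of the job. Leave any pink look-alike of the carton alone. Of the things that look like the stop, the larger one is meant.

How it is judged:
On the way, in this order (a step that is already met when the one before it is completed fails the run):
1. the carton is in the gap between the trays, flat on the bench (x of carton in the frame of trays between -0.045 and 0.045 m and y of carton in the frame of trays between -0.012 and 0.012 m and height (world z) of carton below 0.008 m), for 0.1 s.
2. the carton is through and square against the stop bar (x of carton in the frame of stop between -0.066 and -0.05 m and y of carton in the frame of stop between -0.03 and 0.03 m and angle between the x axis of carton and the x axis of stop, either way round below 0.1 rad and height (world z) of carton below 0.006 m and angle between carton's own z axis and vertical below 0.06 rad), for 0.2 s.
At the end, for the whole second after the job is handed in: The carton lies flat and at rest with its front end within 6 mm of the stop bar's face, its middle within 30 mm of the bar's middle, turned at most 0.1 rad (6 degrees) from square (all of step 2 and linear speed of carton below 0.01 m/s); the robot touches nothing.
It fails at once if the carton is lifted (over 10 mm) or tipped (over 0.15 rad) (height (world z) of carton above 0.01 m or angle between carton's own z axis and vertical above 0.15 rad).
It fails at once if a bystander is moved more than 25 mm or tipped (distance of any of vase, tape_roll, mug, tumbler, jar, bowl, candlestick from where it was at the start of the episode above 0.025 m or angle between any of vase, tape_roll, mug, tumbler, jar, bowl, candlestick's own z axis and vertical above 0.3 rad).
It also fails if it takes over 64 s, if anything falls off the work surface, if the arm or the gripper's body presses on something with over 40 N, if the wrist force passes 120 N, or if a joint passes its speed limit or range.

### The arm

A 6-joint arm with a two-finger parallel gripper is mounted at the origin on the work surface. World frame = base frame: x ahead of the robot, y to its left, z up, the work surface at z = 0. Lengths are in m, angles in rad, forces in N, time in s.
With the tool pointing down it reaches from about 0.375 to 0.9 m from the base axis. Payload 3.1 kg.
Tool frame: the origin (TCP) lies between the finger pads; the fingertips stand 11 mm ahead of it and the grasp point (between the pads) lies 8 mm behind it; z points along the fingers, y is the direction in which the jaws open and shut (so a half turn about z gives the same grasp; the last joint's range is limited). The gripper opens to 85 mm and grips with 20 to 120 N. Pads are 22 mm wide; open, the fingers measure 114 mm over their backs; the gripper's body (76 mm by 85 mm) begins 54 mm behind the grasp point. The pads swing forward as they close: fully open they stand 13 mm farther back than shut.
Start: joints at [-1.458, 0.527, 1.433, -0, 1.181, -0.178], TCP at [0.179, -0.599, 0.242] pointing down, gripper open.
Joint ranges: [-3.08, 3.08], [-0.75, 2.2], [0.22, 2.44], [-1.43, 4.57], [0, 2.65], [-2.85, 2.85]. Speed limits (rad/s): [2.79, 2.79, 3.14, 3.14, 3.14, 3.14].

### API

Orientations are given as a unit quaternion [x, y, z, w].
In Python, from station import manip gives the robot as it stands.
- The arm moves only by the tool move_arm, never from a script. Its argument "deltas" is a list of rows, each a list of 5 numbers: the shift along the tool's x, y, z in units of 40 cm (1.0 is 40 cm), then the turn about the tool's z in units of 0.5 rad (1.0 is 0.5 rad), then the opening in per cent of the stroke, from 0 (shut) to 100 (fully open). In form: [[x, y, z, twist, grip], ...]. A call has exactly 8 rows; each row is the pose to reach, as a shift and turn from the pose commanded when the call began, along the tool's axes at that moment; what a row does not reach only later rows make up. A row lasts 1/12 s, in which the tool goes at most 41.7 mm and 7.16 degrees, less where a joint would pass 70% of its speed; a pose out of reach is approached as far as the arm can. A call with a number of a shift or a turn outside -1 to 1 is refused whole. A call with a gripper value outside its range is refused whole. The fingers move at their own pace and stop on an object; "force" is the grip in N (left out, the last holds). Time passes only in rows, so rows that repeat a pose let the fingers close, or fill a call up. It gives the time, the measured TCP pose, the force and the opening at its end, in the units of the state.
- manip.sense(): the state, without advancing time (a new reading comes with each control period).
- manip.snapshot(name): name is "side" or "top" or "wrist"; returns (picture, depth): 480x640x3 uint8, red, green, blue; 480x640 float32, m along the optical axis (not along the pixel's ray), 0 where there is no reading.
- manip.get_calibration(name): a dict with "vfov" (degrees; the focal length in pixels is half the picture's height over the tangent of half this angle, whatever the lens; pixels are square), "cx", "cy" (the principal point, pixels), "pose" (4x4, takes a point from camera to world coordinates). Camera axes: x right, y down, z forward; pixel columns grow to the right and rows downward; lengths in m; the calibration is good to about 2 mm. A picture is of the moment at which its call begins: read the wrist's pose just before it. get_calibration takes no time and is no camera call; for the wrist camera it gives the pose at the moment of the call.
- manip.sign_off(): hands the job in, once; it reports no verdict.
The state is a dict: "t": time; "q": joint angles; "qd": joint speeds; "tau": joint torques, N m; "tcp_pos": TCP position; "tool_rot": TCP orientation; "force": force on the tool from outside, world axes, zero at the start; "ft_torque": the same for the moment, N m; "finger_gap": opening from 0.0 (shut) to 1.0 (fully open).
Only numpy, scipy, OpenCV 4.12 (cv2) and the standard library are available. Lean on these libraries where they do the work, as an engineer would, in place of code of your own. Each camera call takes 0.05 s, during which the arm holds its last target.

## Working session

There is one attempt and no reset: what is moved stays moved. The work goes in short steps, Python scripts to look and compute and a tool call to move; the robot and the scene stay as the last step left them, time stands still between calls to the robot, and variables do not carry over. Pictures are saved under pics/ and viewed, and the job is handed in when it is done.

Besides the shell and the picture viewer there is one more tool, called after "Request:" as name(argument=value, ...) on one line, values as JSON. move_arm: Moves the arm, as the interface text tells. Its arguments: {"type":"object","properties":{"deltas":{"type":"array","items":{"type":"array","items":{"type":"number"}}},"force":{"type":"number"}},"required":["deltas"]}

```bash
ls; mkdir -p pics
python3 - <<'E'
from station import manip
import cv2,numpy as np
s=manip.sense();print(s)
for n in("side","top","wrist"):
    c=manip.get_calibration(n);p,d=manip.snapshot(n)
    print(n,c)
    cv2.imwrite(f"pics/{n}0.png",p[:,:,::-1]);np.save(f"pics/{n}0.npy",d);np.save(f"pics/{n}0rgb.npy",p)
E
```

```text
pics
{'t': 0.0, 'q': array([-1.45848363e+00,  5.28485685e-01,  1.43390611e+00,  3.17305175e-06,
        1.18138751e+00, -1.78521392e-01]), 'qd': array([ 2.33569941e-04, -1.70101286e-03, -3.73353915e-04,  1.47954585e-03,
        5.74370846e-05,  6.29841550e-04]), 'tau': array([-1.80642575e-03, -4.42351341e+01, -1.78027850e+01, -3.02222425e-04,
        8.34850391e-03, -5.79788036e-06]), 'tcp_pos': array([ 0.17915708, -0.59804993,  0.24132039]), 'tool_rot': array([ 9.89445056e-01,  1.44904400e-01,  3.76534262e-05, -1.09267559e-03]), 'force': array([0.04793832, 0.7074582 , 0.30736441]), 'ft_torque': array([-0.02277987,  0.01753118, -0.01171662]), 'finger_gap': 0.9990398231065996}
side {'vfov': 51.62494512311548, 'cx': 314.655153927236, 'cy': 239.08143395191004, 'pose': array([[-0.98540981, -0.10268072,  0.13573567,  0.40619089],
       [-0.17007909,  0.62393899, -0.76274061,  0.93756264],
       [-0.00637202, -0.77469788, -0.63229944,  0.79051748],
       [ 0.        ,  0.        ,  0.        ,  1.        ]])}
top {'vfov': 47.40943299757857, 'cx': 306.06924477951407, 'cy': 233.04306860434033, 'pose': array([[-0.01640365, -0.98827687,  0.1517885 ,  0.3415768 ],
       [-0.99981084,  0.01779929,  0.00784035,  0.02492817],
       [-0.01045017, -0.15163118, -0.9883819 ,  1.61905605],
       [ 0.        ,  0.        ,  0.        ,  1.        ]])}
wrist {'vfov': 63.12851621133529, 'cx': 318.48066796366714, 'cy': 239.15480763674947, 'pose': array([[ 0.28596304, -0.92367213, -0.25505868,  0.24430901],
       [-0.95823675, -0.27640499, -0.0733663 , -0.57961771],
       [-0.00273309,  0.26538665, -0.96413819,  0.37342334],
       [ 0.        ,  0.        ,  0.        ,  1.        ]])}
```

View pics/top0.png

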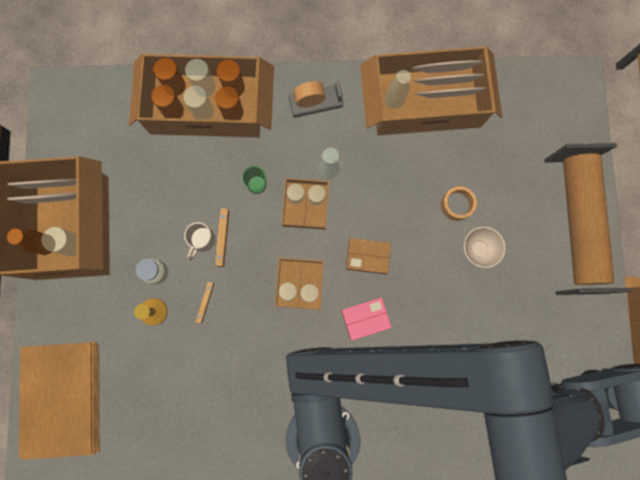

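View pics/side0.png

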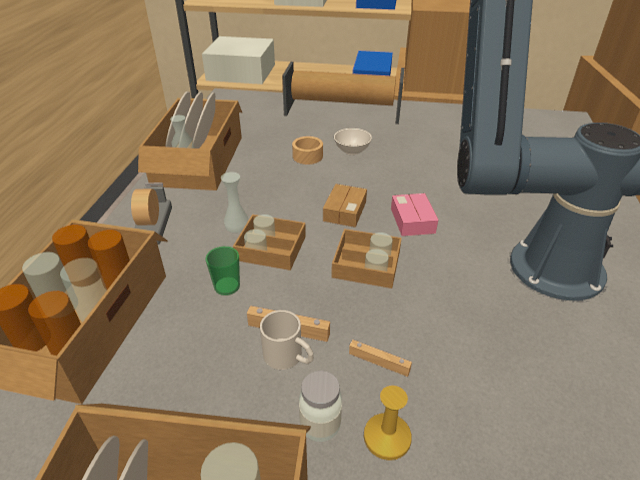

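View pics/wrist0.png

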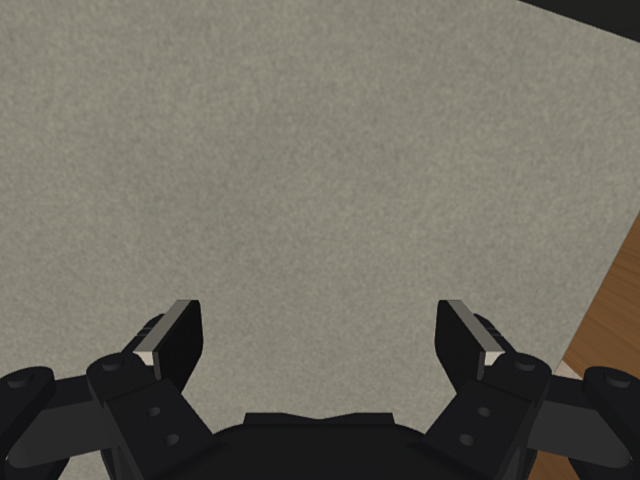

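The top view shows the carton at (369,256) with its label, the pink decoy at (367,319), the trays at (305,204) and (299,285), the larger stop bar at (222,237) and the smaller look-alike bar at (204,302). The side view agrees with this. Next I'll measure them.

```bash
cat > h.py <<'E'
import numpy as np,cv2
def rays(c,uv):
    f=240/np.tan(np.radians(c['vfov']/2)); uv=np.atleast_2d(uv).astype(float)
    return np.c_[(uv[:,0]-c['cx'])/f,(uv[:,1]-c['cy'])/f,np.ones(len(uv))]
def onplane(c,uv,z):
    P=c['pose'];d=rays(c,uv)@P[:3,:3].T;o=P[:3,3]
    return o+d*((z-o[2])/d[:,2])[:,None]
def cloud(c,dep):
    v,u=np.mgrid[0:480,0:640]
    r=rays(c,np.c_[u.ravel(),v.ravel()])*dep.reshape(-1,1)
    return (r@c['pose'][:3,:3].T+c['pose'][:3,3]).reshape(480,640,3)
def comp(mask,uv):
    n,l=cv2.connectedComponents(mask.astype(np.uint8))
    u,v=uv; w=l[v-6:v+7,u-6:u+7]; w=w[w>0]
    return l==np.bincount(w).argmax()
def rect(W,m):
    p=W[m][:,:2]; (c,s,a)=cv2.minAreaRect((p*1000).astype(np.float32))
    return np.round(c,1),np.round(s,1),round(a,2),len(p)
E
python3 - <<'E'
from h import *
from station import manip
for n in("top","side"):
    c=manip.get_calibration(n);d=np.load(f"pics/{n}0.npy");W=cloud(c,d);rgb=np.load(f"pics/{n}0rgb.npy")
    hsv=cv2.cvtColor(rgb,cv2.COLOR_RGB2HSV)
    pts=dict(top=dict(tab=(260,350),carton=(375,265),stop=(222,237),small=(204,302),trA=(306,204),trB=(300,285)),side=dict(tab=(250,400),carton=(345,205),stop=(300,326),trA=(270,240),trB=(367,258)))[n]
    u,v=pts.pop('tab');print(n,'table',W[v-10:v+10,u-10:u+10].reshape(-1,3).mean(0),W[v-10:v+10,u-10:u+10,2].std())
    for k,(u,v) in pts.items():
        m=(W[...,2]>0.012)&(W[...,2]<.3)&(d>0)
        try:
            mm=comp(m,(u,v));z=W[mm][:,2];print(k,'all',rect(W,mm),'zpct',np.percentile(z,[5,50,90,98]).round(4))
            zt=np.percentile(z,80 if 'tr' not in k else 60)
            if k in('carton','stop','small'): print('   top',rect(W,mm&(W[...,2]>zt-.006)))
        except Exception as e: print(k,e)
E
```

```text
top table [0.25094617 0.17787739 0.00801432] 0.11425805228677877
carton all (array([ 514. , -143.3]), array([120.5,  91. ]), 82.03, 1333) zpct [0.0374 0.0446 0.0492 0.0523]
   top (array([ 513.8, -143.2]), array([120.2,  90.6]), 82.08, 1055)
stop all (array([576.5, 284.8]), array([ 24.4, 169.7]), 85.45, 517) zpct [0.0208 0.0394 0.0444 0.0472]
   top (array([576.8, 284.5]), array([ 24.1, 169.2]), 84.76, 370)
small all (array([387.9, 335.3]), array([ 18. , 120.2]), 72.97, 266) zpct [0.017  0.0277 0.0328 0.0359]
   top (array([388.2, 334.8]), array([ 17.1, 119.2]), 72.61, 191)
trA all (array([674.6,  37.7]), array([130.2, 142.8]), 85.05, 817) zpct [0.0162 0.0442 0.0604 0.0643]
trB all (array([408.8,  30.4]), array([48.4, 51.1]), 88.79, 265) zpct [0.0527 0.0587 0.0634 0.0662]
side table [6.13994125e-01 4.54883632e-01 4.78490410e-04] 0.0013232095846404765
carton all (array([ 516.1, -141.1]), array([125.2,  90.9]), 82.59, 1302) zpct [0.0174 0.0446 0.0471 0.0484]
   top (array([ 516.3, -141.4]), array([125.2,  90.8]), 81.93, 925)
stop all (array([582.2, 329.5]), array([111.9, 169.8]), 85.46, 2932) zpct [0.0167 0.0424 0.0813 0.0861]
   top (array([569.1, 346.6]), array([93.6, 77.2]), 7.44, 784)
trA all (array([853.6,   5.1]), array([ 505.7, 1101. ]), 0.61, 33974) zpct [0.0238 0.1053 0.1649 0.1677]
trB all (array([439.5,  59.1]), array([137.5, 140.4]), 84.67, 2456) zpct [0.0149 0.0393 0.0596 0.0614]
```

The gap axis runs at 85.1° and the tray and stop fits agree. The carton lies about 25 mm to the robot's side of the line, turned −3°. The plan is to push the carton square and onto the line from its robot side with both fingers, then push it through the gap from behind.

Request:
move_arm(deltas=[[0.08,-0.077,0,0.1,100],[0.16,-0.154,0,0.2,100],[0.24,-0.23,0,0.3,100],[0.32,-0.307,0,0.4,85],[0.4,-0.384,0,0.5,85],[0.48,-0.46,0,0.6,85],[0.54,-0.518,0,0.7,85],[0.58,-0.556,0,0.754,85]])

```text
t: 0.82
tcp_pos: [0.3382, -0.3155, 0.2421]
tool_rot: [0.999, -0.044, -0.0, -0.001]
force: [0.5, -0.0, 0.4]
finger_gap: 0.846
```

Request:
move_arm(deltas=[[0.04,-0.09,0,0,85],[0.08,-0.18,0.03,0,85],[0.12,-0.27,0.06,0,85],[0.16,-0.36,0.1,0,85],[0.19,-0.42,0.15,0,85],[0.217,-0.478,0.2,0,85],[0.217,-0.478,0.2,0,85],[0.217,-0.478,0.2,0,85]])

```text
t: 1.48
tcp_pos: [0.4402, -0.1346, 0.1613]
tool_rot: [0.999, -0.041, -0.001, -0.001]
force: [-1.2, 0.2, -0.0]
finger_gap: 0.848
```

Run:
```python
from h import *
from station import manip
s=manip.sense();print(s['tcp_pos'],s['q'].round(2))
for n in("wrist","side"):
    c=manip.get_calibration(n);p,d=manip.snapshot(n);cv2.imwrite(f"pics/{n}1.png",p[:,:,::-1])
    W=cloud(c,d);np.savez(f"pics/{n}1.npz",W=W,p=p,d=d)
```

```text
[ 0.44024968 -0.13458837  0.16127864] [-0.54  0.44  1.92 -0.    0.79  1.11]
```

View pics/wrist1.png

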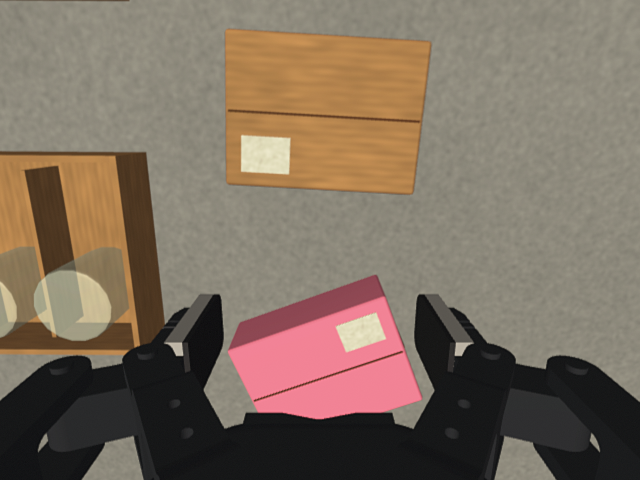

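View pics/side1.png

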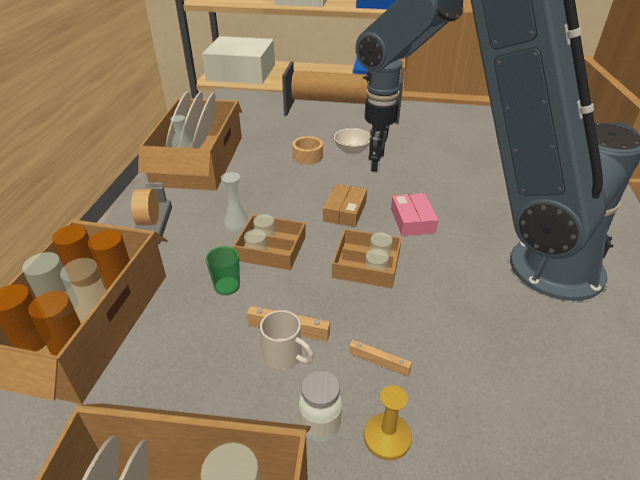

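The wrist view shows the carton at about (325,110) and the pink decoy between and ahead of the fingers at about (325,350), so I have to check its clearance before lowering.

Run:
```python
from h import *
z=np.load("pics/wrist1.npz");W,p=z['W'],z['p']
hsv=cv2.cvtColor(p,cv2.COLOR_RGB2HSV)
m=comp((W[...,2]>.035)&(W[...,2]<.06)&(hsv[...,1]>60),(330,150));print('carton',rect(W,m),W[m][:,2].mean())
print(cv2.boxPoints(cv2.minAreaRect((W[m][:,:2]*1000).astype(np.float32))).round(0).tolist())
pk=(hsv[...,0]>165)&(hsv[...,1]>80)&(W[...,2]>.01)
q=W[pk];print('pink',q.min(0),q.max(0),rect(W,pk))
z=np.load("pics/top0.npy")
from station import manip
c=manip.get_calibration("top");W=cloud(c,z);p=np.load("pics/top0rgb.npy");hsv=cv2.cvtColor(p,cv2.COLOR_RGB2HSV)
pk=(hsv[...,0]>165)&(hsv[...,1]>80)&(W[...,2]>.03)
print('top pink',rect(W,pk),cv2.boxPoints(cv2.minAreaRect((W[pk][:,:2]*1000).astype(np.float32))).round(0).tolist())
z=np.load("pics/wrist1.npz");W=z['W'] # tray B edge
m=(W[...,2]>.038)&(W[...,2]<.05);m[:, 170:]=0;m[:140]=0;m[360:]=0
q=W[m];print('trB',q.max(0),q.min(0))
```

```text
carton (array([ 516.4, -144. ]), array([120. ,  89.9]), 82.12, 28592) 0.045403036458224494
[[464.0, -197.0], [553.0, -210.0], [569.0, -91.0], [480.0, -78.0]]
pink [ 0.29900665 -0.20066368  0.0100294 ] [ 0.50834137 -0.06233448  0.29306204] (array([ 392.3, -115.1]), array([207.6, 119.4]), 16.66, 17158)
top pink (array([323.3, -87.8]), array([ 91.4, 209.4]), 14.38, 1237) [[253.0, 2.0], [305.0, -201.0], [394.0, -178.0], [342.0, 25.0]]
trB [0.51010013 0.10402062 0.04999961] [ 0.3647954  -0.01330899  0.03800243]
```

Run:
```python
from h import *
z=np.load("pics/wrist1.npz");W,p=z['W'],z['p']
hsv=cv2.cvtColor(p,cv2.COLOR_RGB2HSV)
pk=(hsv[...,0]>165)&(hsv[...,1]>80)&(W[...,2]>.035)&(W[...,2]<.05)
n,l,st,_=cv2.connectedComponentsWithStats(pk.astype(np.uint8));k=1+st[1:,4].argmax();pk=l==k
print(rect(W,pk),cv2.boxPoints(cv2.minAreaRect((W[pk][:,:2]*1000).astype(np.float32))).round(0).tolist())
# trayB rim facing gap & trayB entrance edge
m=(W[...,2]>.041)&(W[...,2]<.05);m[:, 180:]=0;m[:130]=0;m[360:]=0
print(np.median(W[155:158,20:140,:][...,:],axis=(0,1)))
e=[]
for u in range(5,145,10):
    col=np.where(m[:200,u])[0]
    if len(col): e.append(W[col[0]+1,u])
e=np.array(e);print(e.round(4))
```

```text
(array([ 336.3, -131.7]), array([ 90.3, 119.6]), 16.06, 14918) [[276.0, -87.0], [309.0, -202.0], [396.0, -177.0], [363.0, -62.0]]
[0.50531031 0.01068967 0.04417064]
[[ 0.5086  0.0556  0.0452]
 [ 0.5081  0.0492  0.0454]
 [ 0.5076  0.0419  0.0469]
 [ 0.5071  0.0372  0.0449]
 [ 0.5065  0.0306  0.0454]
 [ 0.506   0.0243  0.0456]
 [ 0.5055  0.0179  0.0459]
 [ 0.505   0.0124  0.0448]
 [ 0.5045  0.0051  0.0465]
 [ 0.504  -0.0014  0.0472]
 [ 0.5034 -0.007   0.046 ]
 [ 0.5029 -0.0128  0.0453]]
```

Request:
move_arm(deltas=[[0,0,0.06,0,85],[0,0,0.12,0,85],[0,0,0.18,0,85],[0,0,0.23,0,85],[0,0,0.28,0,85],[0,0,0.31,0,85],[0,0,0.33,0,85],[0,0,0.33,0,85]])

```text
t: 2.25
tcp_pos: [0.4404, -0.1374, 0.0297]
tool_rot: [0.999, -0.044, -0.0, -0.0]
force: [-0.5, 0.3, 0.2]
finger_gap: 0.851
```

Run:
```python
from h import *
from station import manip
s=manip.sense();print(s['tcp_pos'],s['force'],s['tool_rot'])
for n in("side","wrist"):
    c=manip.get_calibration(n);p,d=manip.snapshot(n);cv2.imwrite(f"pics/{n}2.png",p[:,:,::-1])
    W=cloud(c,d);np.savez(f"pics/{n}2.npz",W=W,p=p,d=d)
    if n=='side': cv2.imwrite("pics/side2z.png",cv2.resize(p[120:270,280:440,::-1],None,fx=4,fy=4))
```

```text
[ 0.44042069 -0.13737365  0.02969727] [-0.54685924  0.25384951  0.22992528] [ 9.99023250e-01 -4.41863637e-02 -3.07182085e-04 -1.30616775e-04]
```

View pics/side2z.png

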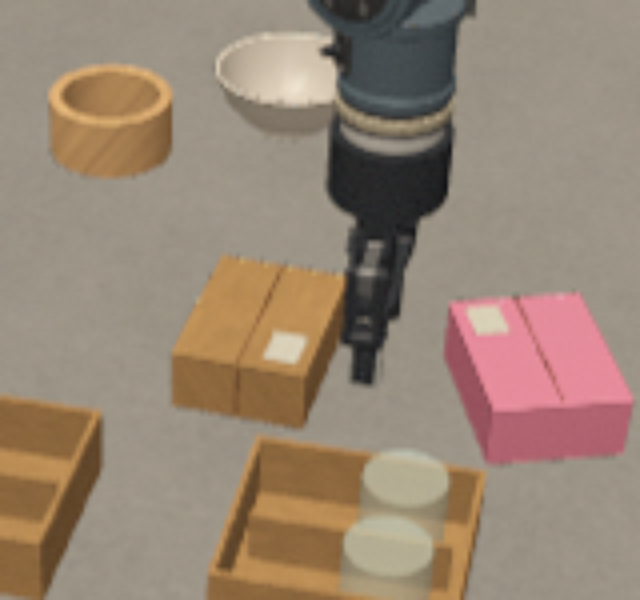

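View pics/wrist2.png

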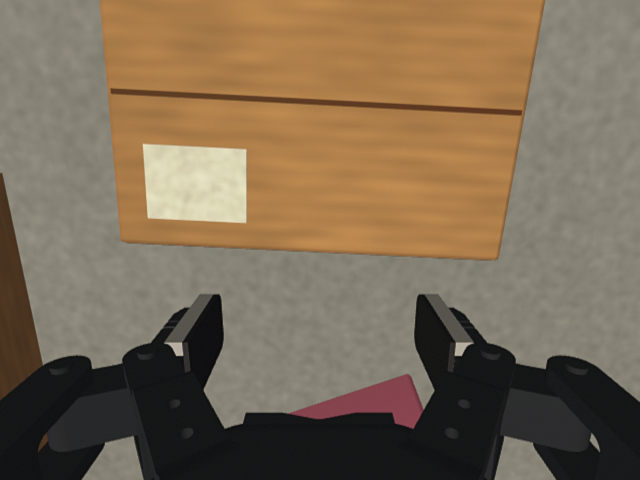

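Request:
move_arm(deltas=[[0.02,0,0,0,85],[0.04,0,0,0,85],[0.052,0,0,0,85],[0.064,0,0,0,85],[0.076,0,0,0,85],[0.088,0,0,0,85],[0.1,0,0,0,85],[0.103,0,0,0,85]])

```text
t: 3.02
tcp_pos: [0.4827, -0.1397, 0.0303]
tool_rot: [0.999, -0.043, 0.001, 0.0]
force: [-2.7, 1.0, 1.3]
finger_gap: 0.849
```

```bash
cat > look.py <<'E'
import sys
from h import *
from station import manip
tag=sys.argv[1]; u0,v0=int(sys.argv[2]),int(sys.argv[3]); n=sys.argv[4] if len(sys.argv)>4 else "wrist"
s=manip.sense();print(s['t'],s['tcp_pos'],s['force'])
c=manip.get_calibration(n);p,d=manip.snapshot(n);cv2.imwrite(f"pics/{n}{tag}.png",p[:,:,::-1])
W=cloud(c,d);np.savez(f"pics/{n}{tag}.npz",W=W,p=p,d=d)
hsv=cv2.cvtColor(p,cv2.COLOR_RGB2HSV)
m=comp((W[...,2]>.036)&(W[...,2]<.056)&(hsv[...,1]>60),(u0,v0));r=rect(W,m)
print('carton',r)
print(cv2.boxPoints(cv2.minAreaRect((W[m][:,:2]*1000).astype(np.float32))).round(0).tolist())
G=np.array([557,48.8]);a=np.radians(85.07);u=np.array([np.cos(a),np.sin(a)]);nn=np.array([u[1],-u[0]])
print('s,n carton',u@(r[0]-G),nn@(r[0]-G)); t=s['tcp_pos'][:2]*1000-G;print('s,n tcp',u@t,nn@t)
q=s['tool_rot'];print('yaw',np.degrees(2*np.arctan2(q[1],q[0])))
E
python3 look.py 3 300 120
```

```text
3.0167 [ 0.48270441 -0.13971255  0.03029929] [-2.68993169  0.98375269  1.27439312]
carton (array([ 537.5, -143.5]), array([120.6,  93.7]), 85.07, 116108)
[[486.0, -200.0], [579.0, -208.0], [589.0, -87.0], [496.0, -79.0]]
s,n carton -193.26437636456023 -2.9018663679809826
s,n tcp -194.19999181719416 -57.82022072224296
yaw -4.9143603580853
```

View pics/wrist3.png

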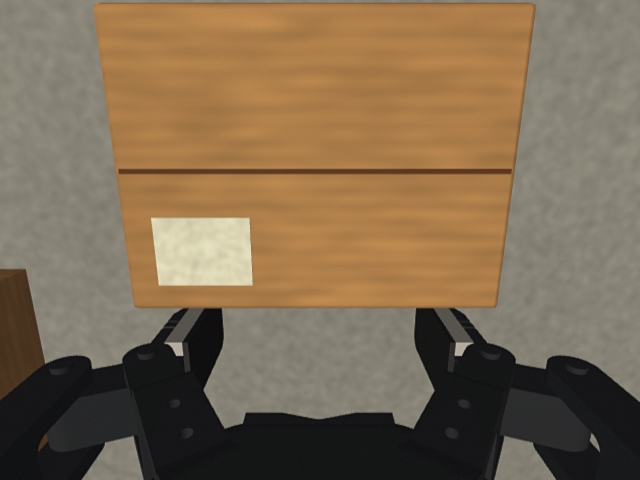

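The carton is square (0.0° off the gap axis) and about 1 mm short of the line. I'll add a last small push, retract, and go round behind it.

Request:
move_arm(deltas=[[0.003,0,0,0,85],[0.004,0,0,0,85],[-0.02,0,0,0,85],[-0.05,0,-0.04,0,85],[-0.06,0,-0.12,-0.2,80],[-0.06,0.05,-0.2,-0.4,70],[-0.06,0.12,-0.2,-0.6,60],[-0.06,0.2,-0.2,-0.8,50]])

```text
t: 3.73
tcp_pos: [0.452, -0.2182, 0.1125]
tool_rot: [0.987, 0.16, 0.002, 0.002]
force: [0.8, -0.2, 0.1]
finger_gap: 0.506
```

Run:
```python
from station import manip
import numpy as np
s=manip.sense();q=s['tool_rot'];print(s['tcp_pos'],np.degrees(2*np.arctan2(q[1],q[0])),s['q'].round(2))
```

```text
[ 0.45197946 -0.21821662  0.11252932] 18.37879151626471 [-0.67  0.57  1.86  0.    0.71  0.58]
```

Request:
move_arm(deltas=[[0.02,0.011,0,-0.2,45],[0.06,0.033,0,-0.4,45],[0.1,0.055,0,-0.6,45],[0.14,0.077,0,-0.8,45],[0.17,0.093,0,-1,45],[0.181,0.099,0,-1,45],[0.181,0.099,0,-1,45],[0.181,0.099,0,-1,45]])

```text
t: 4.4
tcp_pos: [0.5312, -0.2323, 0.11]
tool_rot: [0.919, 0.395, -0.0, -0.0]
force: [-0.2, 0.4, 0.2]
finger_gap: 0.45
```

Request:
move_arm(deltas=[[0,0,0,-0.2,45],[0,0,0,-0.4,45],[0,0,0,-0.6,45],[0,0,0,-0.8,45],[0,0,0,-1,45],[0,0,0,-1,45],[0,0,0,-1,45],[0,0,0,-1,45]])

```text
t: 5.07
tcp_pos: [0.5313, -0.2324, 0.1103]
tool_rot: [0.793, 0.609, -0.0, -0.0]
force: [0.3, -0.7, -1.1]
finger_gap: 0.449
```

Request:
move_arm(deltas=[[0,0,0,-0.2,45],[0,0,0,-0.33,45],[0,0,0,-0.33,45],[0,0,0,-0.33,45],[0,0,0,-0.33,45],[0,0,0,-0.33,45],[0,0,0,-0.33,45],[0,0,0,-0.33,45]])

```text
t: 5.73
tcp_pos: [0.532, -0.2326, 0.1103]
tool_rot: [0.739, 0.674, 0.0, -0.0]
force: [0.7, -0.3, 0.1]
finger_gap: 0.45
```

```bash
python3 look.py 4 300 200;python3 look.py 4 369 240 top
```

```text
5.7333 [ 0.53197366 -0.23262125  0.11031915] [ 0.6770527  -0.26833246  0.07872745]
carton (array([ 538.6, -156.2]), array([95.3, 90.6]), 84.89, 36921)
[[489.0, -200.0], [580.0, -208.0], [588.0, -113.0], [498.0, -105.0]]
s,n carton -205.8228594381506 -0.7145157124288559
s,n tcp -282.5308449084005 -0.74880731182812
yaw 84.69399854174168
5.7833 [ 0.53198973 -0.23262092  0.11030629] [-0.97443979  0.11704128 -0.62966503]
carton (array([ 548.6, -143.8]), array([117.2,  68.6]), 85.51, 606)
[[510.0, -200.0], [578.0, -205.0], [587.0, -88.0], [519.0, -83.0]]
s,n carton -192.60934807312682 8.182850044152543
s,n tcp -282.5291317811039 -0.7328212920687349
yaw 84.70396036066482
```

View pics/wrist4.png

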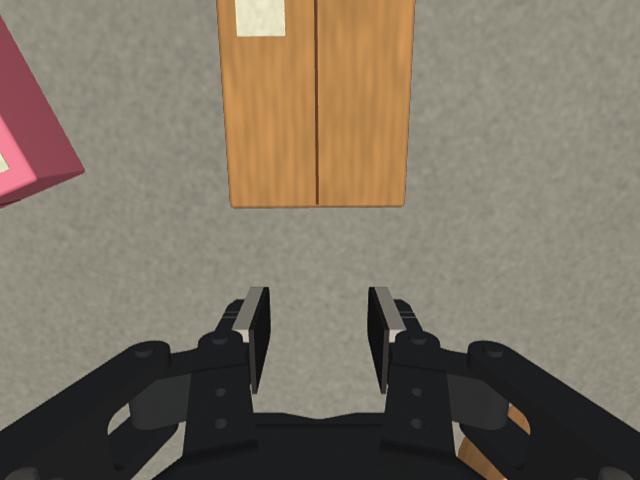

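View pics/top4.png

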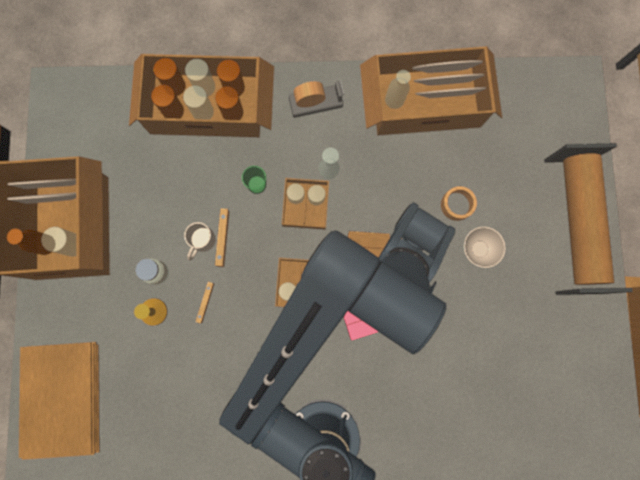

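Run:
```python
from h import *
z=np.load("pics/wrist4.npz");W=z['W'].reshape(-1,3);p=z['p'].reshape(-1,3)
T=np.array([.53197,-.23262,.11032]);a=np.radians(84.7)
tx=np.array([np.cos(a),np.sin(a),0]);ty=np.array([np.sin(a),-np.cos(a),0])
L=np.c_[(W-T)@tx,(W-T)@ty,(W-T)[:,2]]*1000
k=(z['d'].ravel()>0)&(z['d'].ravel()<.3)&(L[:,2]>-40)&(p.max(1)<110)&(np.abs(L[:,1])<150)&(L[:,0]<40)
L=L[k]
for lo,hi in((0,20),(20,30),(30,40),(40,50),(50,60),(60,80),(80,120)):
    q=L[(abs(L[:,1])>lo)&(abs(L[:,1])<=hi)]
    if len(q):print(lo,hi,len(q),'z',np.percentile(q[:,2],[1,50]).round(1),'x max',np.percentile(q[:,0],99).round(1))
```

```text
0 20 21507 z [-3.  73.1] x max 19.9
20 30 9311 z [-1.7 58.8] x max 19.1
30 40 5210 z [ 1.9 44.3] x max 12.0
40 50 21211 z [38.1 57.1] x max 13.0
50 60 9871 z [42.9 67.9] x max 12.5
60 80 176 z [64.6 68.9] x max 12.3
```

Request:
move_arm(deltas=[[0,0.002,0.03,-0.013,45],[0,0.002,0.07,-0.013,45],[0,0.002,0.11,-0.013,45],[0,0.002,0.15,-0.013,45],[0,0.002,0.18,-0.013,45],[0,0.002,0.2,-0.013,45],[0.015,0.002,0.2,-0.013,45],[0.03,0.002,0.2,-0.013,45]])

```text
t: 6.5
tcp_pos: [0.5338, -0.2205, 0.0298]
tool_rot: [0.737, 0.676, -0.0, -0.0]
force: [-0.0, 0.2, 0.6]
finger_gap: 0.452
```

Request:
move_arm(deltas=[[0.016,0,0,0,45],[0.032,0,0,0,45],[0.048,0,0,0,45],[0.064,0,0,0,45],[0.08,0,0,0,45],[0.096,0,0,0,45],[0.112,0,0,0,45],[0.12,0,0,0,45]])

```text
t: 7.17
tcp_pos: [0.5385, -0.1723, 0.0308]
tool_rot: [0.737, 0.676, 0.0, 0.001]
force: [0.1, -3.7, 2.1]
finger_gap: 0.449
```

```bash
python3 look.py 5 300 150
```

```text
7.1667 [ 0.53846633 -0.17230814  0.03077222] [ 0.0888432  -3.6863159   2.07880628]
carton (array([ 541.7, -118.5]), array([94.8, 90.8]), 84.88, 89105)
[[492.0, -162.0], [583.0, -170.0], [591.0, -75.0], [501.0, -67.0]]
s,n carton -167.9959233734231 -0.8658694537661518
s,n tcp -221.88289818419545 0.5366172110910341
yaw 85.12928748126221
```

View pics/wrist5.png

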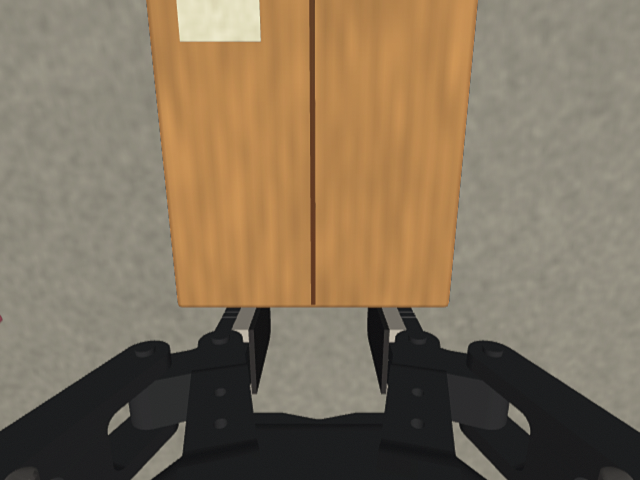

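Request:
move_arm(deltas=[[0.016,0,0,0,45],[0.032,0,0,0,45],[0.048,0,0,0,45],[0.064,0,0,0,45],[0.08,0,0,0,45],[0.096,0,0,0,45],[0.112,0,0,0,45],[0.125,0,0,0,45]])

```text
t: 7.88
tcp_pos: [0.5422, -0.1222, 0.0303]
tool_rot: [0.737, 0.676, -0.0, -0.0]
force: [-0.7, -3.6, 2.3]
finger_gap: 0.451
```

```bash
python3 look.py 6 300 150
```

```text
7.8833 [ 0.54217071 -0.12221611  0.03028374] [-0.71513642 -3.55296969  2.34978241]
carton (array([545.9, -68.3]), array([94.3, 90.7]), 85.22, 89471)
[[497.0, -112.0], [587.0, -119.0], [595.0, -25.0], [505.0, -18.0]]
s,n carton -117.62069940970889 -0.9955251734158743
s,n tcp -171.65783727273669 -0.07754520879436733
yaw 85.1202602554822
```

View pics/wrist6.png

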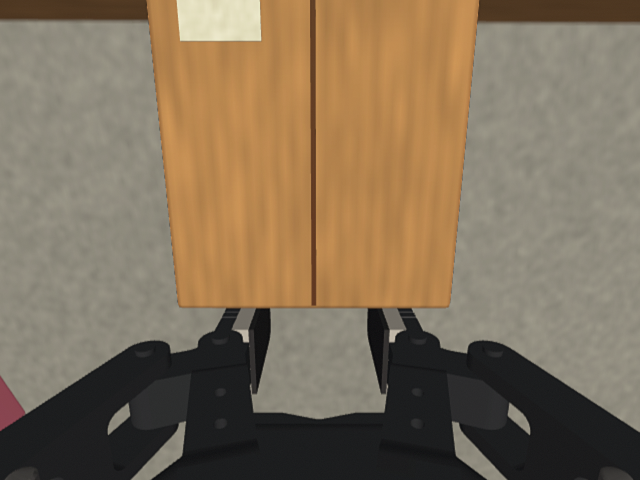

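The carton's front is already about 25 mm inside the gap, with no rise in force.

Request:
move_arm(deltas=[[0.016,0,0,0,45],[0.032,0,0,0,45],[0.048,0,0,0,45],[0.064,0,0,0,45],[0.08,0,0,0,45],[0.096,0,0,0,45],[0.112,0,0,0,45],[0.125,0,0,0,45]])

```text
t: 8.6
tcp_pos: [0.5463, -0.0723, 0.0302]
tool_rot: [0.737, 0.676, -0.0, -0.0]
force: [-0.1, -2.2, -0.4]
finger_gap: 0.448
```

Request:
move_arm(deltas=[[0.016,0,0,0,45],[0.032,0,0,0,45],[0.048,0,0,0,45],[0.064,0,0,0,45],[0.08,0,0,0,45],[0.096,0,0,0,45],[0.112,0,0,0,45],[0.125,0,0,0,45]])

```text
t: 9.27
tcp_pos: [0.5507, -0.0226, 0.0303]
tool_rot: [0.737, 0.676, -0.0, -0.0]
force: [-0.6, -2.2, -0.7]
finger_gap: 0.453
```

```bash
python3 look.py 7 300 150; python3 look.py 7 320 200 side
```

```text
9.2667 [ 0.55067419 -0.02262888  0.03025813] [-0.62665353 -2.16633357 -0.65130702]
carton (array([522.4,  33.9]), array([ 96.6, 155.1]), 85.09, 100265)
[[441.0, -8.0], [596.0, -21.0], [604.0, 75.0], [449.0, 89.0]]
s,n carton -17.81835192948838 -33.191509976451805
s,n tcp -71.70825717425134 -0.16390443192243165
yaw 85.11265621737418
9.3167 [ 0.55066875 -0.02182888  0.03029746] [ 0.00100976 -0.49332912  0.39590512]Traceback (most recent call last):
  File "look.py", line 9, in <module>
    m=comp((W[...,2]>.036)&(W[...,2]<.056)&(hsv[...,1]>60),(u0,v0));r=rect(W,m)
  File "h.py", line 15, in comp
    return l==np.bincount(w).argmax()
              ~~~~~~~~~~~~~~~~~~~~~^^
ValueError: attempt to get argmax of an empty sequence
```

View pics/wrist7.png

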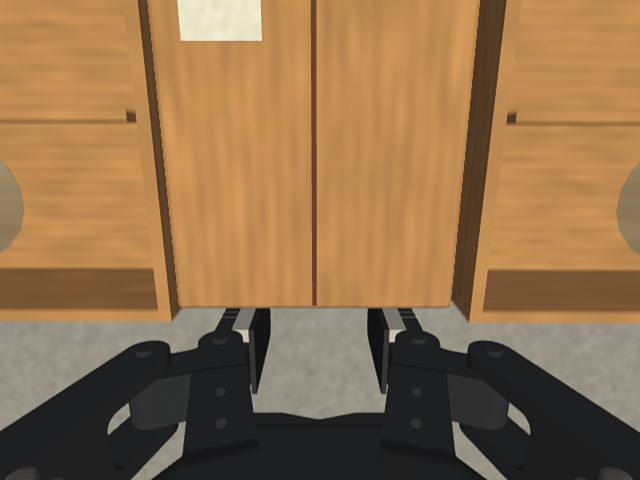

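View pics/side7.png

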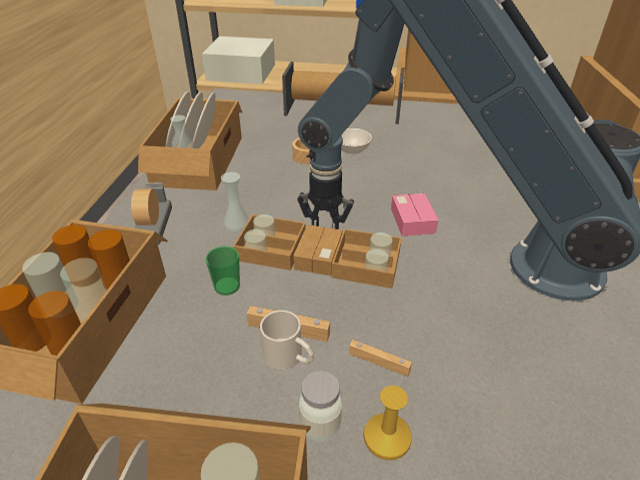

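The carton is square in the middle of the gap, with clearance on both sides. Carrying on.

Request:
move_arm(deltas=[[0.016,0,0,0,45],[0.032,0,0,0,45],[0.048,0,0,0,45],[0.064,0,0,0,45],[0.08,0,0,0,45],[0.096,0,0,0,45],[0.112,0,0,0,45],[0.125,0,0,0,45]])

```text
t: 10.03
tcp_pos: [0.5551, 0.0271, 0.0304]
tool_rot: [0.737, 0.676, 0.0, 0.0]
force: [-0.9, -2.3, 1.1]
finger_gap: 0.454
```

Request:
move_arm(deltas=[[0.016,0,0,0,45],[0.032,0,0,0,45],[0.048,0,0,0,45],[0.064,0,0,0,45],[0.08,0,0,0,45],[0.096,0,0,0,45],[0.112,0,0,0,45],[0.125,0,0,0,45]])

```text
t: 10.7
tcp_pos: [0.5594, 0.0769, 0.0304]
tool_rot: [0.737, 0.676, 0.0, 0.0]
force: [-0.4, -3.6, 2.8]
finger_gap: 0.452
```

Request:
move_arm(deltas=[[0.016,0,0,0,45],[0.032,0,0,0,45],[0.048,0,0,0,45],[0.064,0,0,0,45],[0.08,0,0,0,45],[0.096,0,0,0,45],[0.112,0,0,0,45],[0.125,0,0,0,45]])

```text
t: 11.37
tcp_pos: [0.5636, 0.1267, 0.0304]
tool_rot: [0.737, 0.676, 0.0, -0.0]
force: [-0.1, -4.6, 2.3]
finger_gap: 0.455
```

```bash
python3 look.py 8 300 150; python3 look.py 8 290 295 side
```

```text
11.3667 [0.56361705 0.12673168 0.03035174] [-0.13112773 -4.64609655  2.28360381]
carton (array([567.1, 180.9]), array([94.3, 91. ]), 84.87, 89410)
[[518.0, 138.0], [608.0, 130.0], [617.0, 224.0], [526.0, 232.0]]
s,n carton 132.47926734442285 -1.289854210732683
s,n tcp 78.21202896273356 -0.10476968497585037
yaw 85.11318017183402
11.4167 [0.56367982 0.12766799 0.03030422] [ 0.34316921 -0.20919845 -0.20255628]
carton (array([567.9, 194. ]), array([134.7,  91. ]), 85.83, 1740)
[[518.0, 130.0], [608.0, 124.0], [618.0, 258.0], [527.0, 264.0]]
s,n carton 145.5995539256867 -1.6186094776201259
s,n tcp 79.15026224678402 -0.12269935379027785
yaw 85.12568649041404
```

View pics/wrist8.png

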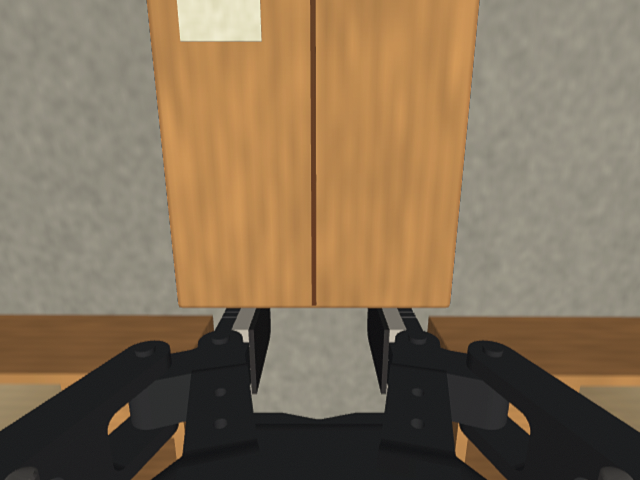

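View pics/side8.png

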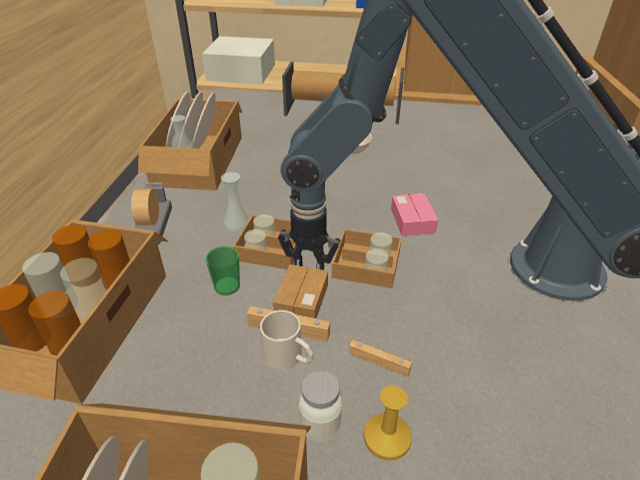

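About 17 mm remain. I'll finish slowly and watch the force for contact with the bar.

Request:
move_arm(deltas=[[0.006,0,0,0,45],[0.012,0,0,0,45],[0.018,0,0,0,45],[0.023,0,0,0,45],[0.027,0,0,0,45],[0.031,0,0,0,45],[0.034,0,0,0,45],[0.036,0,0,0,45]])

```text
t: 12.13
tcp_pos: [0.5647, 0.1405, 0.0301]
tool_rot: [0.737, 0.676, -0.0, -0.0]
force: [-0.4, -2.1, -0.8]
finger_gap: 0.448
```

```bash
python3 look.py 9 300 150; python3 look.py 9 295 300 side
python3 - <<'E'
import cv2
p=cv2.imread('pics/side9.png');cv2.imwrite('pics/side9z.png',cv2.resize(p[220:360,220:400],None,fx=4,fy=4))
E
```

```text
12.1333 [0.56466471 0.14048795 0.03014102] [-0.3613607  -2.11365866 -0.81346135]
carton (array([568.8, 196. ]), array([90.5, 90.8]), 85.14, 89702)
[[520.0, 155.0], [610.0, 147.0], [618.0, 237.0], [527.0, 245.0]]
s,n carton 147.66949953344988 -0.8938162789062414
s,n tcp 92.00743927740845 -0.24318096786231624
yaw 85.0991699451815
12.1833 [0.56471286 0.14062876 0.03017124] [-0.77257439 -0.48649412 -1.01263672]
carton (array([573.1, 219.1]), array([160. , 168.5]), 85.44, 2187)
[[483.0, 146.0], [651.0, 133.0], [663.0, 292.0], [495.0, 306.0]]
s,n carton 171.05357555694778 1.4050940123562334
s,n tcp 92.15186568014435 -0.20730750672320752
yaw 85.1036734302929
```

View pics/side9z.png

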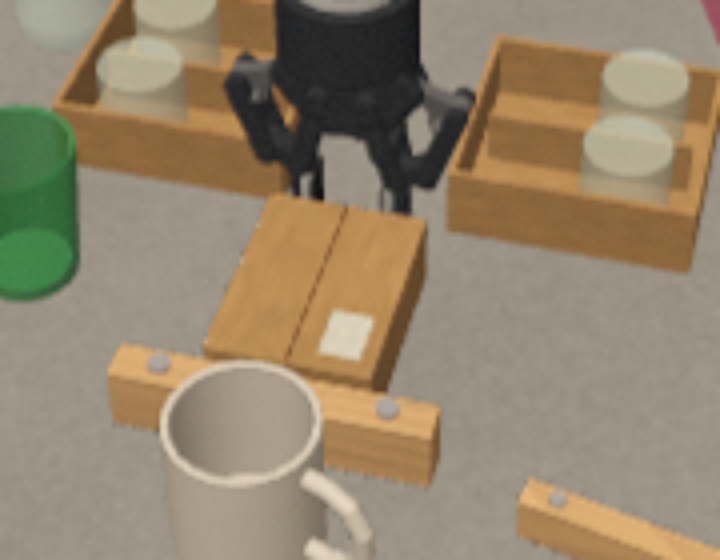

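Still about 3 mm short, with no contact force yet. I'll push on in 1 mm steps.

Request:
move_arm(deltas=[[0.002,0,0,0,45],[0.004,0,0,0,45],[0.006,0,0,0,45],[0.008,0,0,0,45],[0.009,0,0,0,45],[0.01,0,0,0,45],[0.01,0,0,0,45],[0.01,0,0,0,45]])

```text
t: 12.9
tcp_pos: [0.565, 0.1438, 0.0303]
tool_rot: [0.737, 0.676, -0.0, 0.0]
force: [-0.6, -5.5, -1.0]
finger_gap: 0.45
```

Request:
move_arm(deltas=[[0.001,0,0,0,45],[0.002,0,0,0,45],[0.003,0,0,0,45],[0.004,0,0,0,45],[0.005,0,0,0,45],[0.005,0,0,0,45],[0.005,0,0,0,45],[0.005,0,0,0,45]])

```text
t: 13.57
tcp_pos: [0.5648, 0.1439, 0.0304]
tool_rot: [0.737, 0.676, -0.002, 0.0]
force: [-1.5, -12.5, 0.9]
finger_gap: 0.454
```

Contact is firm: the force rose to 12.5 N with no further travel. Now I'll back off and rise.

Request:
move_arm(deltas=[[-0.01,0,0,0,45],[-0.03,0,0,0,45],[-0.05,0,0,0,45],[-0.06,0,-0.03,0,45],[-0.06,0,-0.1,0,45],[-0.06,0,-0.18,0,45],[-0.06,0,-0.26,0,45],[-0.06,0,-0.3,0,45]])

```text
t: 14.23
tcp_pos: [0.5652, 0.1225, 0.1549]
tool_rot: [0.737, 0.676, 0.003, 0.002]
force: [0.4, -0.7, 0.2]
finger_gap: 0.451
```

Request:
move_arm(deltas=[[0,0,-0.05,0,45],[-0.02,0,-0.1,0,45],[-0.06,0,-0.1,0,45],[-0.1,0,-0.1,0,45],[-0.14,0,-0.1,0,45],[-0.17,0,-0.1,0,45],[-0.17,0,-0.1,0,45],[-0.17,0,-0.1,0,45]])

```text
t: 14.9
tcp_pos: [0.5575, 0.0543, 0.1907]
tool_rot: [0.737, 0.676, 0.0, -0.0]
force: [-1.4, 0.6, -0.4]
finger_gap: 0.45
```

```bash
python3 look.py 10 320 120; python3 look.py 10 290 290 side;python3 - <<'E'
import cv2
p=cv2.imread('pics/side10.png');cv2.imwrite('pics/side10z.png',cv2.resize(p[220:360,220:400],None,fx=4,fy=4))
E
```

```text
14.9 [0.55752263 0.05432357 0.19074305] [-1.40686835  0.61926742 -0.37779783]
14.95 [0.557491   0.05487524 0.19058535] [ 0.29983071  0.10890426 -0.11590645]
carton (array([572.5, 226.1]), array([145.6, 169. ]), 84.23, 2132)
[[481.0, 162.0], [649.0, 145.0], [664.0, 290.0], [496.0, 307.0]]
s,n carton 177.9761154469367 0.20574357503092244
s,n tcp 6.094955760507973 -0.03291644319995368
yaw 85.05894747684754Traceback (most recent call last):
  File "look.py", line 9, in <module>
    m=comp((W[...,2]>.036)&(W[...,2]<.056)&(hsv[...,1]>60),(u0,v0));r=rect(W,m)
  File "h.py", line 15, in comp
    return l==np.bincount(w).argmax()
              ~~~~~~~~~~~~~~~~~~~~~^^
ValueError: attempt to get argmax of an empty sequence
```

View pics/wrist10.png

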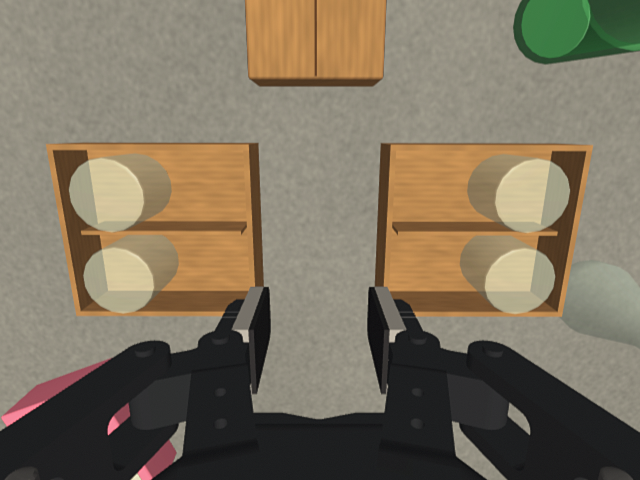

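View pics/side10z.png

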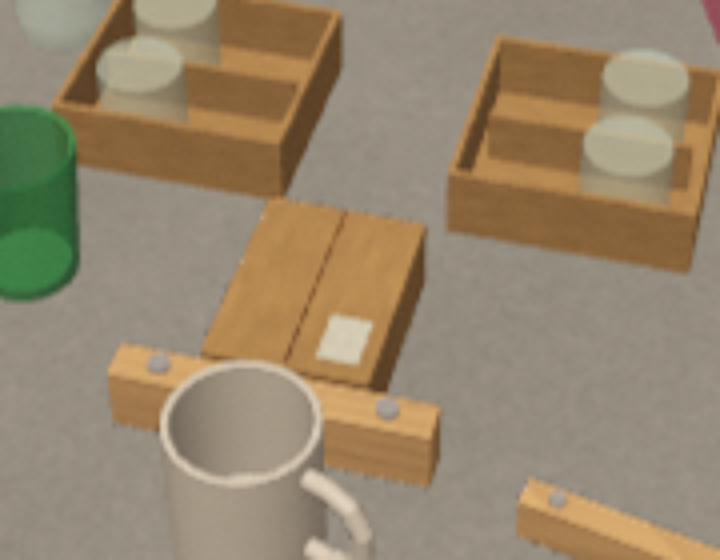

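The fingers are clear and the bystanders look undisturbed. The wrist view shows the carton's rear edge square at (248–385, 78). Last, I'll measure how far the carton is from the bar's face.

Run:
```python
from h import *
from station import manip
G=np.array([557,48.8]);a=np.radians(85.07);u=np.array([np.cos(a),np.sin(a)]);nn=np.array([u[1],-u[0]])
p,d=manip.snapshot("top");cv2.imwrite("pics/top11.png",p[:,:,::-1])
Wt=cloud(manip.get_calibration("top"),d)
for nm,W in(("side",np.load("pics/side10.npz")['W']),("wrist",np.load("pics/wrist6.npz")['W']) ,("top",Wt)):
    if nm=="wrist": continue
    q=W.reshape(-1,3)
    S=(q[:,:2]*1000-G)@u;N=(q[:,:2]*1000-G)@nn;Z=q[:,2]*1000
    c=(Z>36)&(Z<54)&(S>80)&(S<205)&(abs(N)<60)
    if c.sum()>50: print(nm,'carton (cut at s=205) S min',np.percentile(S[c],1),'N',np.percentile(N[c],[1,99]),c.sum())
    b=(Z>30)&(Z<50)&(S>200)&(S<275)&(abs(N)<88)&(abs(N)>50)
    if b.sum()>20: print(nm,'bar S',np.percentile(S[b],[2,98]),b.sum())
    r=[]
    for n0 in range(-40,41,8):
        k=c&(abs(N-n0)<4)
        if k.sum()>5:r.append((n0,np.percentile(S[k],2)))
    r=np.array(r);
    if len(r)>3: print('rear edge slope rad',np.polyfit(r[:,0],r[:,1],1))
c=manip.get_calibration("wrist")
w=onplane(c,[[250,78],[384,78]],.045);print('wrist rear edge s,n',[( (x[:2]*1000-G)@u,(x[:2]*1000-G)@nn) for x in w])
```

```text
side carton (cut at s=205) S min 109.10060222733452 N [-46.17593415  42.40005423] 1397
side bar S [227.58035735 250.16410132] 384
rear edge slope rad [1.34302953e-02 1.10493893e+02]
top carton (cut at s=205) S min 115.25056775188996 N [-48.43238659  40.15698367] 936
top bar S [225.76217565 248.01287567] 188
rear edge slope rad [-7.11204990e-02  1.17549999e+02]
wrist rear edge s,n [(np.float64(107.69125739969563), np.float64(-44.800567917805324)), (np.float64(107.71094088431941), np.float64(43.82079163385775))]
```

View pics/top11.png

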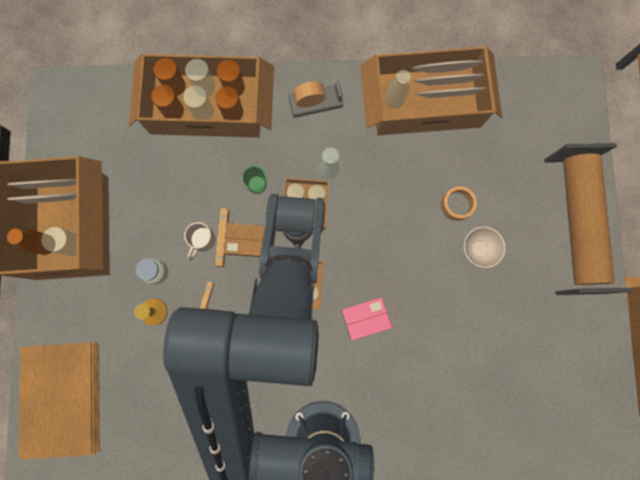

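Run:
```python
from station import manip
s=manip.sense();print(s['t'],s['force'],abs(s['qd']).max());print(manip.sign_off())
```

```text
15.05 [ 0.12223112  0.0010377  -0.62095238] 0.004676582085412855
the job is handed in; nothing more can be done
None
```

I pushed the carton sideways with both fingers until it was square on the gap's line. I then went round behind it and pushed it through the gap until it sat against the larger bar. I backed off, lifted the hand clear and handed the job in at about 15 s.

**Final checks**
- **Contact:** The push force rose to 12.5 N with only 0.1 mm of further travel.
- **Distance to the bar:** The wrist view puts the carton's rear edge 107.7 mm beyond the gap's middle. That puts its front end at about 227.7 mm, against a bar face measured at 225.8 mm (top camera) to 227.6 mm (side camera), so it is flush within measuring error.
- **Position and angle:** The carton is about 0.5 mm off the centre line. The wrist view shows it square to within 0.01 rad, and the side view gives 0.013 rad.
- **Surroundings:** The bystanders, trays and pink look-alike look unmoved in the last pictures; I did not re-measure them. The hand is clear of everything.

**One disagreement:** The last top view gave a rear edge slope of 0.07 rad. The arm hid that edge from the top camera, so I did not count it.

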